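# Close the turned box and check the lid with the push gauge

## Task

Put the larger lid, the one with the round brass inlay, on the turned wooden box by its knob so that it sits fully down and level on the rim, and let go of it. Then take the push gauge out of the wooden tool stand, hold it upright with its sprung tip on the brass inlay and press lightly, until the tip is pushed in about half way, and finish while still holding it there like that with only the gauge touching the lid. Do not bottom the tip out hard, leave the box standing where it is, and leave the other things alone.

Things in the scene. Friction and masses are not known exactly. Their poses are not given: they have to be found in the camera images.
- box: open round turned wooden box standing loose on the bench, 94 mm outside diameter, 80 mm inside diameter, 62 mm high, 0.7 kg. Origin: centre of its underside; z up, the rim lies at z = 62 mm
- lid: larger round wooden lid, knob up on the bench, plate 100 mm diameter, 9 mm thick, about 0.16 kg. Origin: on its axis in the plate's underside, which sits on the rim (seated: 62 mm above the box's origin); z up. Below it a tapered spigot, 8 mm long, 75 mm diameter, 66 at the foot (2.5 mm play all round in the box). Straight round knob, 24 mm diameter, z = 9 to 41 mm
- lid_spot (a point): centre of the round brass inlay, 20 mm diameter, flush in the lid's top face, 33 mm from the lid's axis along the lid's own x (knob edge at 12 mm, lid edge at 50 mm)
- stand: block of pale wood fixed to the bench, 80 x 160 x 72 mm high, long side along its own y, with two upright holes of 18 mm diameter at y = -45 and +45 mm, going right through. Origin: centre of its underside. One hole holds the push gauge, the other the chisel; which is which varies
- gauge: push gauge upright in one hole of the stand, its collar resting on the block: smooth aluminium barrel to hold, 24 x 24 mm square with its flats facing its own x and y, z = 6 to 66 mm, two thin black bands; collar 30 mm diameter, z = 0 to 6; steel shank 12 mm diameter down to z = -46, below it the sprung tip. Origin: on its axis in the collar's underside; z along the axis, up. About 0.2 kg
- gauge_tip (a joint): how far the sprung tip of the gauge is pushed in, m: 0 = fully out, 0.012 = fully in (hard stop). It springs back by itself; it takes about 1 N to start, and 0.5 N more for every mm (4 N at half way, 7 N fully in)
- gauge_point (a point): centre of the flat end of the gauge's sprung tip, 8 mm diameter; 60 mm below the gauge's origin along its axis when the tip is fully out; it moves with the tip
- small_lid: bystander: smaller lid, 66 mm diameter, knob 18 mm diameter, no inlay; lies knob up on the bench near the larger lid (which of the two places is which varies). Origin: on its axis in the underside of its plate, 8 mm above the bench; knob top at z = 41 mm
- chisel: bystander: chisel with a bulging pale wooden handle (up to 26 mm diameter, top at z = 72 mm) in the other hole of the stand. Origin: underside of its ferrule, at the block's top
- carving: bystander: carved pale wood block with rounded ends, 72 x 162 x 50 mm, long along its own y. Origin: centre of its underside
- bottle: bystander: clear water bottle, 62 mm diameter, 200 mm high. Origin: centre of its underside
- tin: bystander: low round tin, 80 mm diameter, 45 mm high. Origin: centre of its underside
- mallet: bystander: wooden mallet lying on the bench, handle 190 mm along its -x, head 60 x 110 x 60 mm around x = 50 mm. Origin: on the bench under the joint of handle and head
- pencil: bystander: carpenter's pencil lying on the bench, 175 mm long along its own x, 8 mm thick. Origin: centre of its underside
- gouge: bystander: gouge lying on the bench, about 235 mm long along its own x, wooden handle to -x, 22 mm thick. Origin: on the bench, near the joint of handle and blade
There are look-alikes about, which are no part of the job. Leave any pink look-alike of the box alone. What is shaped like the stand but turquoise is not meant.

How it is judged:
By the outcome, as a careful person would: the job done as asked, in the order asked, and still so for the second after the job is handed in, while the arm keeps its last pose, push and grip.
It also fails if it takes over 61 s, if anything falls off the work surface, if the arm or the gripper's body presses on something with over 40 N, if the wrist force passes 120 N, or if a joint passes its speed limit or range.

## Robot

A 6-joint arm with a two-finger parallel gripper is mounted at the origin on the work surface. World frame = base frame: x ahead of the robot, y to its left, z up, the work surface at z = 0. Lengths are in m, angles in rad, forces in N, time in s.
With the tool pointing down it reaches from about 0.35 to 0.775 m from the base axis. Payload 7.3 kg.
Tool frame: the origin (TCP) lies where the fingers leave the gripper's body, on its centre line; the fingertips stand 66 mm ahead of it and the grasp point (between the pads) lies 47 mm ahead of it; z points along the fingers, y is the line along which they close (so a half turn about z gives the same grasp; the last joint's range is limited). The gripper opens to 92 mm and grips with 3 to 60 N. Pads are 19 mm wide; open, the fingers measure 130 mm over their backs; the gripper's body (75 mm by 190 mm) begins 47 mm behind the grasp point.
Start: joints at [-1.413, 0.342, 1.524, -0, 1.275, -0.146], TCP at [0.157, -0.501, 0.292] pointing down, gripper open.
Joint ranges: [-2.53, 2.53], [-0.77, 2.02], [0.04, 2.7], [-1, 4.14], [0.28, 2.66], [-3.11, 3.11]. Speed limits (rad/s): [2.57, 2.57, 3.14, 3.14, 3.14, 3.14].

## Interface

Orientations are given as a 3x3 rotation matrix whose columns are the frame's x, y, z axes.
In Python, from station import r, snapshot, order, boxes_of, spot_point gives the robot as it stands.
- The arm moves only by the tool apply_moves, never from a script. Its argument "rows" is text: rows parted by semicolons, each of 7 numbers parted by spaces: the shift along the tool's x, y, z each as a share of 250 mm, from -1 to 1, then the turn, a rotation vector about the tool's x, y, z each as a share of 90 degrees, from -1 to 1, then the closure, from 0 (fully open) to 1 (shut). A call has 1 to 12 rows; each row is the pose to reach, as a shift and turn from the pose commanded when the call began, along the tool's axes at that moment; what a row does not reach only later rows make up. A row lasts 1/8 s, in which the tool goes at most 62.5 mm and 10.7 degrees, less where a joint would pass 70% of its speed; a pose out of reach is approached as far as the arm can. A call with a number of a shift or a turn outside -1 to 1 is refused whole. A call with a gripper value outside its range is refused whole. The fingers move at their own pace and stop on an object; "newtons" is the grip in N (left out, the last holds). Time passes only in rows, so rows that repeat a pose let the fingers close. It gives the time, the measured TCP pose, the force, the opening and the grip force at its end, in the units of the state.
- r.sense(): the state, without advancing time (a new reading comes with each control period).
- snapshot(name): name is "scene" or "top" or "wrist"; returns a dict with "color" (480x640x3 uint8, red, green, blue), "intrinsics" (3x3 intrinsics, pixels), "xyz" and "attitude" of the camera in the world; the wrist camera has in their place "tool_from_camera" (4x4, takes a point from camera to tool coordinates, whose origin is the TCP and whose axes are the flange's). Camera axes: x right, y up, looking along -z (the intrinsics and any distortion apply to the point x, -y, -z); pixel columns grow to the right and rows downward; lengths in m; the calibration is good to about 2 mm. A picture is of the moment at which its call begins: read the wrist's pose just before it. There is no depth.
- order.close_job(): hands the job in; it is judged then, once.
Trained networks look in a picture, given as the dict that the camera call returned (one of the last four; its "shot" number tells which), for a name from the list of things; names that differ only in an ending like _2 or _b are one class to them, and where a whole thing is asked for, a point or a joint stands for the part that bears it (a point fixed in the world has none). Each returns a list of dicts, best first, with "score" (0 to 1); they miss things now and then, are a little off and sometimes report something else, mostly with a low value. They report only what shows in the picture. A call takes as long as a camera call. They do not tell look-alikes from the thing itself.
- boxes_of(picture, query): "rect" ([centre column, centre row, width, height] in pixels, round what is visible of it).
- spot_point(picture, query): "xy" ([column, row] in pixels: a listed point, or the origin of a listed thing).
The state is a dict: "time_s": time; "qpos": joint angles; "qd": joint speeds; "joint_efforts": joint torques, N m; "eef_pos": TCP position; "tcp_rot": TCP orientation; "force": force on the tool from outside, world axes, zero at the start; "ft_torque": the same for the moment, N m; "opening": finger opening in m; "finger_force": force on a finger pad.
Only numpy, scipy, OpenCV 4.12 (cv2) and the standard library are available. Lean on these libraries where they do the work, as an engineer would, in place of code of your own. Each camera call takes 0.05 s, during which the arm holds its last target. There are 200 camera calls.

## Working session

There is one attempt and no reset: what is moved stays moved. The work goes in short steps, Python scripts to look and compute and a tool call to move; the robot and the scene stay as the last step left them, time stands still between calls to the robot, and variables do not carry over. Pictures are saved under pics/ and viewed, at most 11 in all, crops included, and the job is handed in when it is done.

Besides the shell and the picture viewer there is one more tool, called after "Emit:" by a JSON object that holds its "fn" and its "kwargs", one argument or row to a line. apply_moves: Moves the arm, as the interface text tells. Its arguments: {"type":"object","properties":{"rows":{"type":"string"},"newtons":{"type":"number"}},"required":["rows"]}

```bash
mkdir -p pics; cat > h.py <<'E'
import numpy as np, cv2
from station import r, snapshot, order, boxes_of, spot_point
def cam(p, s=None):
    if 'tool_from_camera' in p:
        T=np.array(p['tool_from_camera']); R=np.array(s['tcp_rot']).reshape(3,3)
        return R@T[:3,:3], R@T[:3,3]+np.array(s['eef_pos'])
    A=np.array(p['attitude']); return A.reshape(3,3), np.array(p['xyz'])
def ray(p,uv,s=None):
    R,o=cam(p,s); K=np.array(p['intrinsics']); d=np.array([(uv[0]-K[0,2])/K[0,0],-(uv[1]-K[1,2])/K[1,1],-1])
    d=R@d; return o,d/np.linalg.norm(d)
def atz(p,uv,z,s=None):
    o,d=ray(p,uv,s); return o+d*(z-o[2])/d[2]
def tri(*rs):
    A=sum(np.eye(3)-np.outer(d,d) for o,d in rs); b=sum((np.eye(3)-np.outer(d,d))@o for o,d in rs); return np.linalg.solve(A,b)
def proj(p,X,s=None):
    R,o=cam(p,s); K=np.array(p['intrinsics']); c=R.T@(np.array(X)-o); return np.array([K[0,0]*c[0]/-c[2]+K[0,2],K[1,1]*-c[1]/-c[2]+K[1,2]])
def save(p,n): cv2.imwrite(f'pics/{n}.png',p['color'][:,:,::-1])
E
python3 - <<'E'
from h import *
np.set_printoptions(precision=4,suppress=True)
s=r.sense(); print(s)
P={}
for n in('scene','top','wrist'):
    p=snapshot(n); P[n]=p; save(p,n+'0'); print(n,{k:v for k,v in p.items() if k!='color'})
for n in P:
  for q in('box','lid','lid_spot','stand','gauge','small_lid','chisel'):
    print(n,q,[(np.round(a['xy']),round(a['score'],2)) for a in spot_point(P[n],q)[:3]],[(np.round(a['rect']),round(a['score'],2)) for a in boxes_of(P[n],q)[:3]])
E
```

```text
{'time_s': 0.0, 'qpos': array([-1.413 ,  0.3427,  1.525 , -0.    ,  1.2754, -0.146 ]), 'qd': array([ 0.0013,  0.0011,  0.0002, -0.0001, -0.0012,  0.0007]), 'joint_efforts': array([ -0.0019, -43.1251, -24.4215,   0.0715,   0.0561,  -0.0001]), 'eef_pos': array([ 0.157 , -0.5006,  0.2915]), 'tcp_rot': array([[ 0.9542,  0.2991, -0.0003],
       [ 0.2991, -0.9542,  0.0015],
       [ 0.0002, -0.0015, -1.    ]]), 'force': array([-0.1025,  0.176 ,  0.3825]), 'ft_torque': array([ 0.0092, -0.0018,  0.0028]), 'finger_force': 0.0, 'opening': 0.09211944902962124}
scene {'intrinsics': array([[455.6531,   0.    , 325.104 ],
       [  0.    , 455.6531, 241.1349],
       [  0.    ,   0.    ,   1.    ]]), 'xyz': array([1.115 , 0.4564, 0.8894]), 'attitude': array([[-0.6546, -0.5541,  0.5143],
       [ 0.7559, -0.4932,  0.4306],
       [ 0.0151,  0.6706,  0.7417]]), 'shot': 1}
top {'intrinsics': array([[467.7939,   0.    , 317.3343],
       [  0.    , 467.7939, 244.6811],
       [  0.    ,   0.    ,   1.    ]]), 'xyz': array([ 0.4749, -0.042 ,  1.3453]), 'attitude': array([[ 0.0062,  0.9965, -0.0834],
 
[... 1853 characters left out ...]
array([382., 287.]), 0.66)] [(array([372., 294.,  30.,  35.]), 0.67)]
top stand [(array([223., 285.]), 0.93), (array([156., 316.]), 0.89), (array([304., 324.]), 0.58)] [(array([150., 320.,  68.,  36.]), 0.94), (array([220., 287.,  67.,  31.]), 0.78)]
top gauge [(array([199., 286.]), 0.7), (array([308., 325.]), 0.38)] [(array([198., 286.,  16.,  13.]), 0.42)]
top small_lid [(array([406., 240.]), 0.93)] [(array([404., 239.,  21.,  23.]), 0.89), (array([304., 325.,   8.,  60.]), 0.26)]
top chisel [(array([235., 286.]), 0.53)] [(array([233., 283.,   9.,   9.]), 0.56)]
wrist box [] []
wrist lid [] []
wrist lid_spot [] []
wrist stand [] []
wrist gauge [] []
wrist small_lid [] []
wrist chisel [] []
```

```bash
python3 - <<'E'
from h import *
np.set_printoptions(precision=4,suppress=True)
ps=snapshot('scene');pt=snapshot('top')
c=np.hstack([cv2.resize(ps['color'][140:380,180:600],None,fx=1.9,fy=1.9)]);cv2.imwrite('pics/a.png',c[:,:,::-1])
c=cv2.resize(pt['color'][180:380,100:500],None,fx=2,fy=2);cv2.imwrite('pics/b.png',c[:,:,::-1])
D={'box371':((371,309),None),'box316':((316,277),None)}
for n,a,b in(('boxA',(371,309),(256,245)),('boxB',(316,277),(305,241)),('lid',(303,208),(372,290)),('spot',(290,204),(382,287)),('stand',(427,296),(223,285)),('gauge',(448,289),(199,286)),('chisel',(422,268),(235,286)),('small',(239,222),(406,240))):
    print(n,tri(ray(ps,a),ray(pt,b)), atz(pt,b,0))
E
```

```text
boxA [ 0.5845  0.1531 -0.0095] [0.5856 0.149  0.    ]
boxB [0.6005 0.0043 0.0002] [0.5979 0.0074 0.    ]
lid [ 0.4565 -0.1816  0.0134] [ 0.4582 -0.1854  0.    ]
spot [ 0.4682 -0.2132  0.0164] [ 0.467 -0.214  0.   ]
stand [0.471  0.2393 0.0033] [0.4699 0.2419 0.    ]
gauge [0.4707 0.2853 0.0728] [0.4666 0.3109 0.    ]
chisel [0.4649 0.1988 0.0704] [0.4672 0.2073 0.    ]
small [ 0.6015 -0.283  -0.0007] [ 0.6024 -0.2838  0.    ]
```

View pics/a.png

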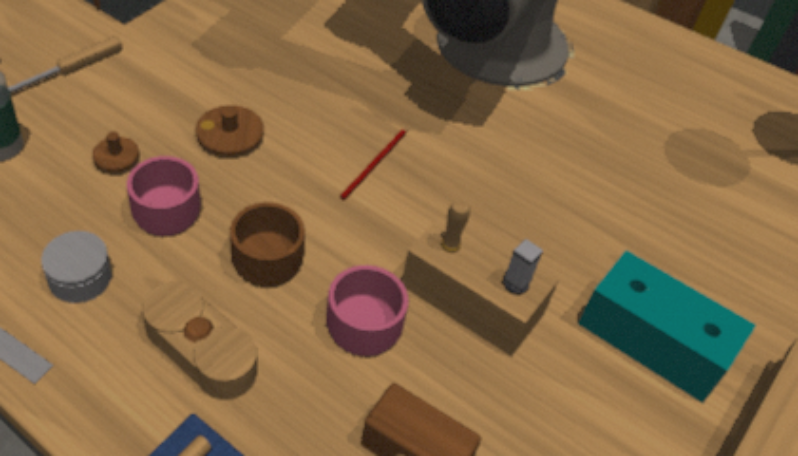

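View pics/b.png

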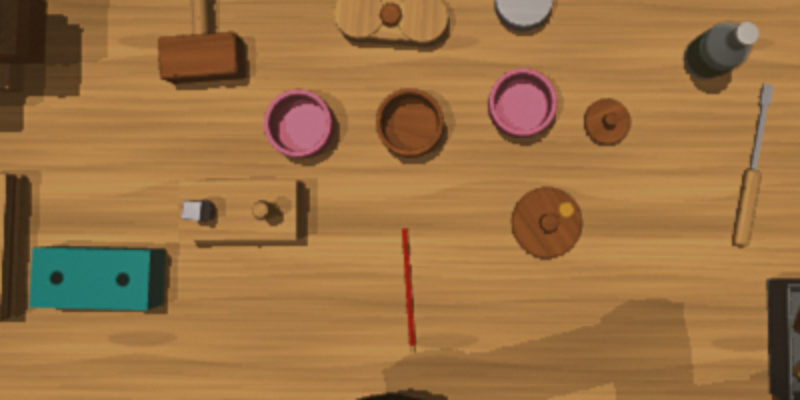

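The wooden box is the middle one, at about (0.60, 0.005). The larger lid with the inlay is near (0.457, -0.182), and the gauge is in the hole of the pale stand at +y, near (0.471, 0.285). I'm moving above the lid.

Emit:
{"fn": "apply_moves", "kwargs": {
  "rows": "0.2 -0.11 0 0 0 0 0; 0.4 -0.22 0 0 0 0 0; 0.6 -0.33 0 0 0 0 0; 0.8 -0.45 0.05 0 0 0 0; 0.8 -0.45 0.05 0 0 0 0"
}}

```text
time_s: 2.98
eef_pos: [0.316, -0.3307, 0.2792]
tcp_rot: [[0.953, 0.304, -0.0], [0.304, -0.953, 0.002], [0.0, -0.002, -1.0]]
force: [-0.2, -1.3, -0.3]
opening: 0.0916
finger_force: 0.0
```

Emit:
{"fn": "apply_moves", "kwargs": {
  "rows": "0.2 -0.11 0.03 0 0 0 0; 0.4 -0.22 0.06 0 0 0 0; 0.6 -0.33 0.1 0 0 0 0; 0.73 -0.415 0.12 0 0 0 0; 0.73 -0.415 0.12 0 0 0 0; 0.73 -0.415 0.12 0 0 0 0"
}}

```text
time_s: 3.72
eef_pos: [0.457, -0.1813, 0.2498]
tcp_rot: [[0.954, 0.299, -0.0], [0.299, -0.954, -0.001], [-0.0, 0.001, -1.0]]
force: [-0.1, -0.3, -0.2]
opening: 0.0918
finger_force: 0.0
```

```bash
python3 - <<'E'
from h import *
np.set_printoptions(precision=4,suppress=True)
s=r.sense(); p=snapshot('wrist'); save(p,'w1'); print(s['time_s'],s['eef_pos'],s['tcp_rot'])
for q,z in(('lid',.008),('lid_spot',.017)):
    print(q,[(np.round(a['xy'],1),round(a['score'],2),atz(p,a['xy'],z,s)) for a in spot_point(p,q)[:3]],[(np.round(a['rect']),round(a['score'],2)) for a in boxes_of(p,q)[:3]])
E
```

```text
3.725 [ 0.457  -0.1813  0.2498] [[ 0.9543  0.2988 -0.0001]
 [ 0.2988 -0.9543 -0.0007]
 [-0.0003  0.0007 -1.    ]]
lid [(array([332., 223.]), 0.64, array([ 0.4563, -0.1901,  0.008 ]))] [(array([327., 218., 122., 111.]), 0.65)]
lid_spot [(array([363.3, 210.6]), 0.96, array([ 0.4755, -0.2107,  0.017 ]))] [(array([328., 220., 121., 119.]), 0.64)]
```

View pics/w1.png

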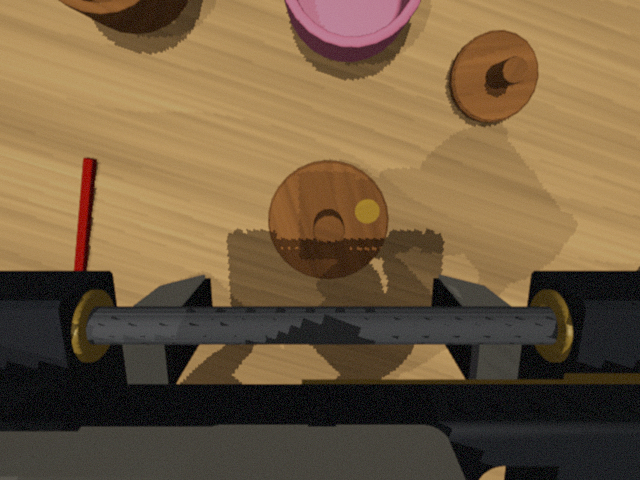

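The lid's plate outline is centred near (328.5, 219), the knob near (329, 225) and the brass inlay near (367, 211). I'll refine those by colour and the plate ellipse.

```bash
python3 - <<'E'
from h import *
np.set_printoptions(precision=4,suppress=True)
s=r.sense(); p=snapshot('wrist')
h=cv2.cvtColor(p['color'],cv2.COLOR_RGB2HSV).astype(int); sub=h[150:290,260:400]
m=(sub[...,0]>18)&(sub[...,0]<28)&(sub[...,1]>160); m[:, :80]=0; m[:40]=0;m[80:]=0; ys,xs=np.nonzero(m); sp=(xs.mean()+260,ys.mean()+150); print(len(xs),sp)
c=(328.5,219)
L=atz(p,c,.016,s); S=atz(p,sp,.017,s); print('plate c',L,'spot',S,'dist',np.linalg.norm((S-L)[:2]),'diam',np.linalg.norm(atz(p,(269,219),.014,s)-atz(p,(388,219),.014,s)))
print('knob top proj',proj(p,[L[0],L[1],.049],s))
R=s['tcp_rot']; print('shift to lid',R.T@(L-s['eef_pos']))
ps=snapshot('scene');pt=snapshot('top')
for n,pp in(('s',ps),('t',pt)): print(n,[(a['xy'],a['score']) for a in spot_point(pp,'box')[:3]])
E
```

```text
469 (np.float64(366.8486140724947), np.float64(210.7505330490405))
plate c [ 0.4601 -0.1854  0.016 ] spot [ 0.4762 -0.2133  0.017 ] dist 0.03220636249102595 diam 0.09902614205848996
knob top proj [329.2703 227.4039]
shift to lid [0.0017 0.0049 0.234 ]
s [([263.7, 249.5], 0.88), ([371.1, 312.9], 0.73), ([318.6, 274.0], 0.7)]
t [([252.2, 245.0], 0.93), ([359.3, 232.2], 0.85), ([304.0, 241.2], 0.83)]
```

Emit:
{"fn": "apply_moves", "kwargs": {
  "rows": "0.007 0.02 0.2 0 0 0 0; 0.007 0.02 0.4 0 0 0 0; 0.007 0.02 0.55 0 0 0 0.2; 0.007 0.02 0.648 0 0 0 0.3; 0.007 0.02 0.648 0 0 0 0.4; 0.007 0.02 0.648 0 0 0 1; 0.007 0.02 0.648 0 0 0 1; 0.007 0.02 0.648 0 0 0 1; 0.007 0.02 0.648 0 0 0 1; 0.007 0.02 0.648 0 0 0 1",
  "newtons": 25
}}

```text
time_s: 5.48
eef_pos: [0.4608, -0.1846, 0.0882]
tcp_rot: [[0.954, 0.299, 0.001], [0.299, -0.954, -0.001], [0.001, 0.001, -1.0]]
force: [-0.7, -0.2, 3.8]
opening: 0.0233
finger_force: 25.0
```

Emit:
{"fn": "apply_moves", "kwargs": {
  "rows": "0 0 -0.15 0 0 0 1; 0 0 -0.35 0 0 0 1; 0 0 -0.5 0 0 0 1; 0.1 -0.15 -0.6 0 0 0 1; 0.22 -0.3 -0.648 0 0 0 1; 0.33 -0.45 -0.648 0 0 0 1; 0.44 -0.558 -0.648 0 0 0 1; 0.44 -0.558 -0.648 0 0 0 1; 0.44 -0.558 -0.648 0 0 0 1"
}}

```text
time_s: 6.6
eef_pos: [0.5233, -0.0186, 0.2492]
tcp_rot: [[0.954, 0.3, -0.001], [0.3, -0.954, -0.0], [-0.001, -0.0, -1.0]]
force: [0.1, 0.5, -2.4]
opening: 0.0234
finger_force: 25.0
```

```bash
cat >> h.py <<'E'
def look(n,qs):
    s=r.sense(); p=snapshot('wrist'); save(p,n); print(s['time_s'],s['eef_pos'],s['opening'],s['force'])
    np.savez(f'{n}.npz',R=s['tcp_rot'],o=s['eef_pos'],K=p['intrinsics'],T=p['tool_from_camera'],im=p['color'])
    for q,z in qs: print(q,[(np.round(a['xy'],1),round(a['score'],2),atz(p,a['xy'],z,s)) for a in spot_point(p,q)[:3]],[(np.round(a['rect']),round(a['score'],2)) for a in boxes_of(p,q)[:3]])
    return p,s
def load(n):
    d=np.load(f'{n}.npz'); return dict(color=d['im'],intrinsics=d['K'],tool_from_camera=d['T']),dict(tcp_rot=d['R'],eef_pos=d['o'])
np.set_printoptions(precision=4,suppress=True)
E
python3 -c "
from h import *
look('w2',[('box',0),('lid',.17)])"
```

```text
6.6 [ 0.5233 -0.0186  0.2492] 0.023415437392184255 [ 0.1151  0.5152 -2.4021]
box [(array([508.8, 152.1]), 0.82, array([ 0.6222, -0.1498,  0.    ])), (array([317.6, 123.6]), 0.74, array([0.5963, 0.0087, 0.    ])), (array([128.3,  67. ]), 0.68, array([0.5924, 0.1645, 0.    ]))] [(array([ 98.,  65., 174., 130.]), 0.92), (array([540., 147., 164., 140.]), 0.73), (array([319., 118., 140., 144.]), 0.62)]
lid [(array([320. , 292.7]), 0.74, array([ 0.5202, -0.0179,  0.17  ]))] [(array([322., 280., 224., 191.]), 0.71)]
```

View pics/w2.png

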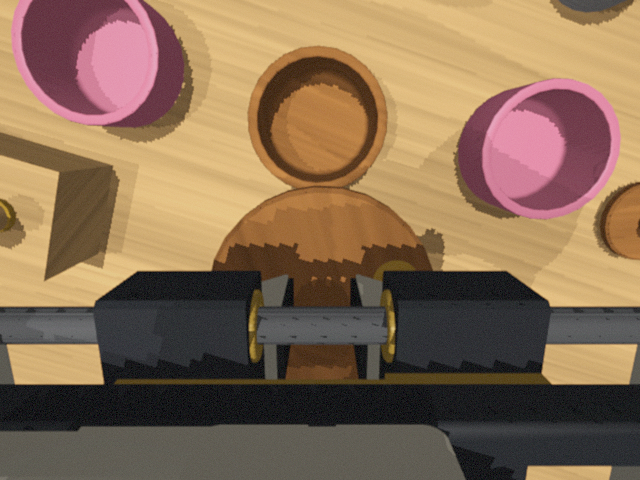

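The wooden box's rim is centred at about (318, 117), outer width 138 px. The lid is held level in front of it. I'll compute the rim position from here and take a second view.

```bash
python3 -c "
from h import *
p,s=load('w2')
for z in(.055,.062,.068):
  a=atz(p,(318,116.5),z,s); print(z,a,np.linalg.norm(atz(p,(249,116.5),z,s)-atz(p,(387,116.5),z,s)),np.linalg.norm(atz(p,(318,46),z,s)-atz(p,(318,187.5),z,s)))
t=np.array(snapshot('top')['color']);pt=snapshot('top')
c=cv2.resize(pt['color'][215:270,275:335],None,fx=8,fy=8,interpolation=cv2.INTER_CUBIC);cv2.imwrite('pics/c.png',c[:,:,::-1])
print(proj(pt,atz(p,(318,116.5),.062,s)))
print('lid front edge',proj(p,[0.5233+.048,-.0186+.015,.179],s),proj(p,[0.5233+.048,-.0186+.015,.1695],s))
"
```

```text
0.055 [0.5991 0.0087 0.055 ] 0.09439964208849613 0.09284831895778564
0.062 [0.5988 0.0086 0.062 ] 0.09211042892619199 0.09059672574033766
0.068 [0.5985 0.0084 0.068 ] 0.09014824621564557 0.08866678869681073
[303.785  238.6425]
lid front edge [324.0166 177.9367] [323.8834 175.8609]
```

View pics/c.png

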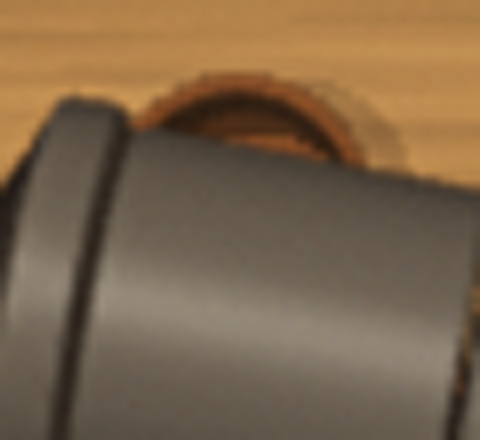

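```bash
cat >> h.py <<'E'
from scipy.optimize import least_squares
def circfit(n,c0,rad,angs,win=14,free=3,ch=0,Rn=None,show=True,sign=1):
    """fit horizontal circle (radius rad) to outer dark->light edge near its projection"""
    p,s=load(n); im=cv2.GaussianBlur(p['color'],(0,0),1.0).astype(float).mean(2)
    c=np.array(c0,float)
    for it in range(4):
        pts=[]
        for a in angs:
            d=np.array([np.cos(a),np.sin(a),0]); u=proj(p,c+rad*d,s); v=proj(p,c+(rad+.004)*d,s); w=(v-u)/np.linalg.norm(v-u)
            t=np.arange(-win,win+.1,.5); q=u+t[:,None]*w
            if q.min()<1 or q[:,0].max()>638 or q[:,1].max()>478: continue
            val=cv2.remap(im,q[:,0].astype(np.float32)[:,None],q[:,1].astype(np.float32)[:,None],cv2.INTER_LINEAR)[:,0]
            g=sign*np.gradient(val); k=g.argmax()
            if g[k]>4: pts.append((a,*(q[k])))
        def f(x):
            X=c.copy(); X[:free]=x; out=[]
            for a,px,py in pts:
                u=proj(p,X+rad*np.array([np.cos(a),np.sin(a),0]),s);v=proj(p,X+(rad+.004)*np.array([np.cos(a),np.sin(a),0]),s);w=(v-u)/np.linalg.norm(v-u)
                out.append(w@(np.array([px,py])-u))
            return out
        q=least_squares(f,c[:free],loss='soft_l1'); c[:free]=q.x; win=max(5,win-4)
    if show: print(n,'circle',c,len(pts),'res',np.median(np.abs(q.fun)))
    return c
E
python3 -c "
from h import *
L=np.radians
a0=np.degrees(np.arctan2(.3,.954))
for fr,z in((3,.062),(2,.062)): circfit('w2',[.5988,.0086,z],.047,L(np.arange(0,360,6)),free=fr)
am=np.r_[np.arange(a0-70,a0-20,3),np.arange(a0+20,a0+70,3)]
for fr,z in((3,.178),(2,.178),(2,.172)): circfit('w2',[.52,-.019,z],.05,L(am),free=fr)
for fr,z in((3,.016),(2,.016)): 
  pass
"
```

```text
w2 circle [0.5974 0.0093 0.0157] 60 res 0.013619208202670235
w2 circle [0.5955 0.008  0.062 ] 59 res 0.05298899463477303
w2 circle [ 0.5198 -0.0187  0.1749] 33 res 0.460722510991842
w2 circle [ 0.5198 -0.0187  0.178 ] 34 res 0.5408593804697834
w2 circle [ 0.5197 -0.0187  0.172 ] 32 res 0.4865499197673941
```

```bash
python3 -c "
from h import *
L=np.radians
for fr,z in((3,.062),(2,.062)): circfit('w2',[.5988,.0086,z],.040,L(np.arange(-60,120,5)),free=fr,win=9)
for fr,z in((3,.062),(2,.062)): circfit('w2',[.5988,.0086,z],.047,L(np.arange(0,360,5)),free=fr,win=6)
for fr,z in((3,.062),(2,.062)): circfit('w2',[.5988,.0086,z],.047,L(np.arange(0,360,5)),free=fr,win=6,sign=-1)
p,s=load('w2')
im=p['color'].astype(int).mean(2); print(im[116,238:275].astype(int),im[116,365:400].astype(int)); print(im[36:75,318].astype(int))
print(im[165:200,300].astype(int))
"
```

```text
w2 circle [0.5956 0.0082 0.0645] 36 res 0.0736229501000602
w2 circle [0.5961 0.0085 0.062 ] 36 res 0.24992375223271623
w2 circle [0.5956 0.0081 0.0615] 71 res 0.034830618385081606
w2 circle [0.5955 0.008  0.062 ] 71 res 0.0232202903310463
w2 circle [0.6208 0.0207 0.2781] 4 res 0.23490071159068515
w2 circle [0.5999 0.0058 0.062 ] 8 res 0.8187414257575811
[171 170 170 169 168 170 172 173 171 151 122 117 120 120 124 125 125 122
 111  75  45  44  44  53  44  49  42  46  43  45  46  39  52  46  50  70
 107] [111 100  78  57  51  55  52  51  57  49  43  39  65 107 125 126 121 121
 121 118 114 108 126 157 159 165 162 161 161 162 162 162 165 174 179]
[176 175 176 176 178 176 174 175 171 148 122 117 121 120 124 125 128 123
 119 112  76  56  37  44  41  36  53  46  47  54  45  50  36  51  45  59
  58  52  62]
[111 112 108  99  89  78  68  61  55  54  56  59  58  63  83 112 126 120
 120 117 116 110  99  67  82 103 106 108 104 110 121 118 125 126 126]
```

Emit:
{"fn": "apply_moves", "kwargs": {
  "rows": "0.16 -0.006 0.1 0 0 0 1; 0.321 -0.012 0.2 0 0 0 1; 0.321 -0.012 0.3 0 0 0 1; 0.321 -0.012 0.336 0 0 0 1; 0.321 -0.012 0.336 0 0 0 1; 0.321 -0.012 0.336 0 0 0 1"
}}

```text
time_s: 7.7
eef_pos: [0.5998, 0.0081, 0.1671]
tcp_rot: [[0.954, 0.299, 0.002], [0.299, -0.954, -0.0], [0.002, 0.001, -1.0]]
force: [0.4, -0.3, -2.3]
opening: 0.0234
finger_force: 25.0
```

```bash
python3 -c "
from h import *
look('w3',[('box',0),('lid',.085)])"
```

```text
7.7 [0.5998 0.0081 0.1671] 0.023420008704868628 [ 0.4256 -0.289  -2.2671]
box [(array([ 87.1, 181.6]), 0.9, array([0.5922, 0.1646, 0.    ])), (array([553.7, 276. ]), 0.62, array([ 0.6236, -0.1498,  0.    ]))] [(array([566., 297., 148., 173.]), 0.96), (array([ 78., 189., 156., 189.]), 0.86), (array([318., 186.,  82.,  15.]), 0.85)]
lid [(array([322.5, 296.7]), 0.6, array([0.5944, 0.0068, 0.085 ]))] [(array([325., 282., 221., 194.]), 0.71)]
```

View pics/w3.png

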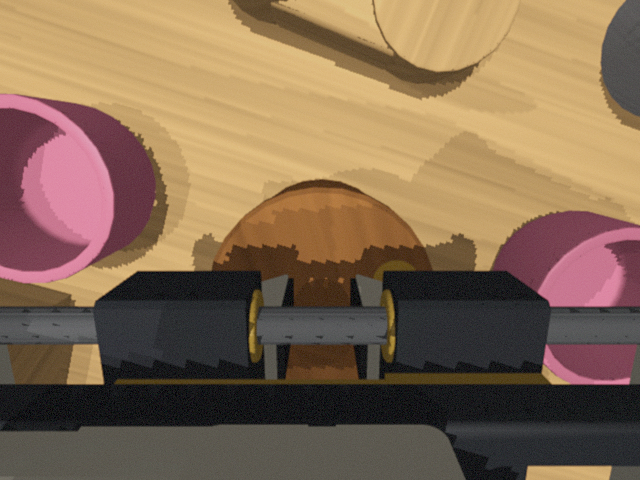

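The lid sits centred over the box, whose rim arc shows evenly behind it (about rows 181-186 at column 320). I'm lowering it.

Emit:
{"fn": "apply_moves", "kwargs": {
  "rows": "-0.002 0.001 0.04 0 0 0 1; -0.002 0.001 0.07 0 0 0 1; -0.002 0.001 0.085 0 0 0 1; -0.002 0.001 0.085 0 0 0 1; -0.002 0.001 0.085 0 0 0 1"
}}

```text
time_s: 8.57
eef_pos: [0.5992, 0.0081, 0.1446]
tcp_rot: [[0.954, 0.299, 0.0], [0.299, -0.954, -0.0], [0.0, 0.0, -1.0]]
force: [0.1, 0.4, -1.9]
opening: 0.0233
finger_force: 25.0
```

Emit:
{"fn": "apply_moves", "kwargs": {
  "rows": "0 0 0.006 0 0 0 1; 0 0 0.01 0 0 0 1; 0 0 0.014 0 0 0 1; 0 0 0.014 0 0 0 1; 0 0 0.014 0 0 0 1"
}}

```text
time_s: 9.2
eef_pos: [0.5991, 0.008, 0.1422]
tcp_rot: [[0.954, 0.299, 0.001], [0.299, -0.954, -0.0], [0.001, 0.0, -1.0]]
force: [-2.7, 0.4, 6.7]
opening: 0.0232
finger_force: 25.0
```

Contact came at the predicted seated height, so I'm releasing and rising.

Emit:
{"fn": "apply_moves", "kwargs": {
  "rows": "0 0 0.012 0 0 0 0.5; 0 0 0.012 0 0 0 0.3; 0 0 0.012 0 0 0 0.2; 0 0 0.012 0 0 0 0.2; 0 0 -0.06 0 0 0 0.2; 0 0 -0.2 0 0 0 0; -0.1 0 -0.4 0 0 0 0; -0.2 0 -0.64 0 0 0 0; -0.2 0 -0.64 0 0 0 0; -0.2 0 -0.64 0 0 0 0"
}}

```text
time_s: 10.45
eef_pos: [0.5512, -0.0069, 0.3008]
tcp_rot: [[0.954, 0.299, 0.0], [0.299, -0.954, -0.0], [0.0, 0.0, -1.0]]
force: [1.0, 0.0, -0.6]
opening: 0.0919
finger_force: 0.0
```

```bash
python3 -c "
from h import *
look('w4',[('lid_spot',.071),('lid',.062)])
a0=17.4
for fr,z in((3,.070),(2,.071)): circfit('w4',[.596,.0081,z],.05,np.radians(np.arange(-180,180,5)),free=fr,win=8)
"
```

```text
10.45 [ 0.5512 -0.0069  0.3008] 0.09193943640346745 [ 1.0302  0.0373 -0.5722]
lid_spot [(array([360.5, 150.5]), 0.91, array([ 0.6148, -0.0181,  0.071 ]))] [(array([322., 162., 125., 126.]), 0.64)]
lid [(array([321.2, 163.3]), 0.64, array([0.5956, 0.0082, 0.062 ]))] [(array([323., 160., 125., 126.]), 0.63)]
w4 circle [0.5961 0.0079 0.0696] 72 res 0.03905953202119917
w4 circle [0.5961 0.008  0.071 ] 72 res 0.48682677407092523
```

View pics/w4.png

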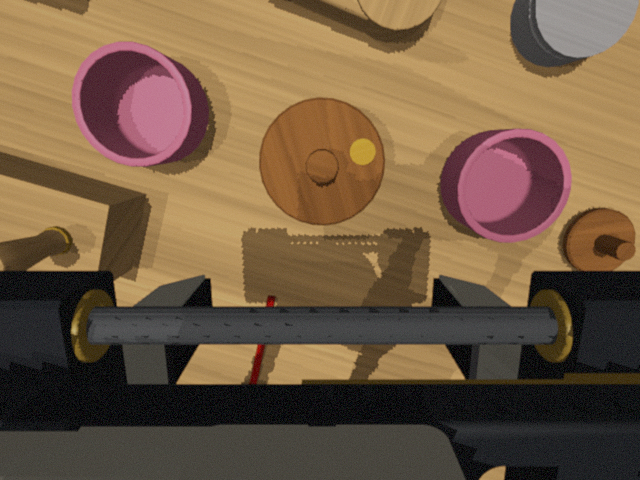

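The lid is seated flat, centred on (322, 161) with a circle fit residual of 0.04 px, and the inlay is at (362, 151). Next is the gauge, viewed from two places.

Emit:
{"fn": "apply_moves", "kwargs": {
  "rows": "-0.03 -0.2 0 0 0 0 0; -0.06 -0.4 0 0 0 0 0; -0.1 -0.6 0 0 0 0 0; -0.15 -0.8 0 0 0 0 0; -0.18 -0.95 0 0 0 0 0; -0.18 -0.95 0 0 0 0 0; -0.18 -0.95 0 0 0 0 0"
}}

```text
time_s: 11.58
eef_pos: [0.4377, 0.206, 0.3005]
tcp_rot: [[0.954, 0.3, -0.001], [0.3, -0.954, -0.001], [-0.001, 0.001, -1.0]]
force: [0.1, 0.0, -0.1]
opening: 0.0916
finger_force: 0.0
```

```bash
python3 -c "
from h import *
p,s=load('w4')
h=cv2.cvtColor(p['color'],cv2.COLOR_RGB2HSV).astype(int)
m=(h[...,0]>18)&(h[...,0]<30)&(h[...,1]>160); m[:130]=0;m[172:]=0;m[:,:342]=0;m[:,382:]=0
ys,xs=np.nonzero(m); S=atz(p,(xs.mean(),ys.mean()),.0705,s); print('spot',xs.mean(),ys.mean(),S,np.linalg.norm(S[:2]-[.5961,.0079]))
p,s=look('w5',[('gauge',.072),('stand',0),('chisel',.072)])
"
```

```text
spot 362.2391304347826 151.29347826086956 [ 0.6146 -0.0197  0.0705] 0.03320649827667278
11.575 [0.4377 0.206  0.3005] 0.09158579538718263 [ 0.078   0.0157 -0.1231]
gauge [(array([239.7, 156.3]), 0.84, array([0.4684, 0.2836, 0.072 ]))] [(array([224., 154.,  60.,  49.]), 0.74)]
stand [(array([300.5, 158.9]), 0.98, array([0.4765, 0.2401, 0.    ])), (array([ 74.7, 191.7]), 0.81, array([0.3801, 0.4416, 0.    ]))] [(array([293., 164., 223., 159.]), 0.98), (array([ 83., 202., 166., 151.]), 0.75)]
chisel [(array([344.3, 183.2]), 0.87, array([0.473 , 0.1989, 0.072 ]))] [(array([354., 192.,  42.,  46.]), 0.76), (array([296., 167., 227., 161.]), 0.54)]
```

View pics/w5.png

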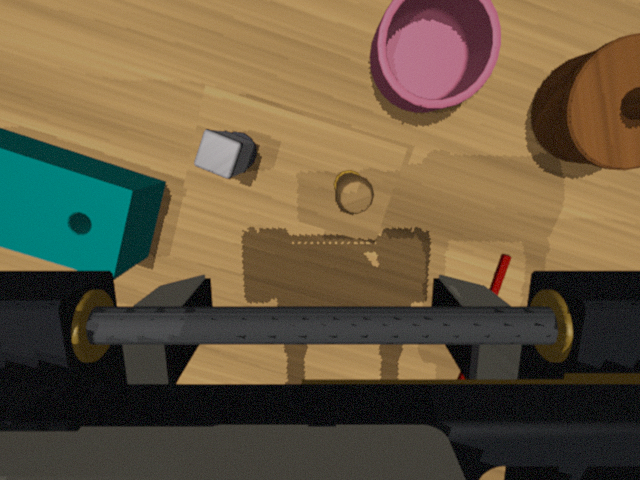

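The gauge's square top is at about (220, 153), with corners near (209,129), (245,138), (232,178) and (195,167). The chisel is at (352, 193). I'll fit the square at z = 0.138.

```bash
cat >> h.py <<'E'
def gtop(n,box):
    p,s=load(n); h=cv2.cvtColor(p['color'],cv2.COLOR_RGB2HSV).astype(int); x0,x1,y0,y1=box
    m=((h[...,1]<40)&(h[...,2]>120)).astype(np.uint8); k=np.zeros_like(m); k[y0:y1,x0:x1]=m[y0:y1,x0:x1]
    c=max(cv2.findContours(k,0,cv2.CHAIN_APPROX_NONE)[0],key=cv2.contourArea); q=cv2.boxPoints(cv2.minAreaRect(c)); M=cv2.moments(c); ce=(M['m10']/M['m00'],M['m01']/M['m00'])
    for z in(.138,):
        C=np.array([atz(p,a,z,s) for a in q]); e=np.diff(np.r_[C,C[:1]],axis=0)
        W=np.array([atz(p,a[0],z,s)[:2] for a in c]).astype(np.float32)
        print(q.round(1).tolist(),'c',atz(p,ce,z,s),'sides',np.linalg.norm(e,axis=1),'yaw',np.degrees(np.arctan2(e[:,1],e[:,0])),'rect',cv2.minAreaRect(W*1000))
    return ray(p,ce,s)
E
python3 -c "
from h import *
gtop('w5',(180,260,115,190))"
```

```text
[[191.10000610351562, 163.6999969482422], [204.89999389648438, 129.1999969482422], [241.5, 143.8000030517578], [227.6999969482422, 178.3000030517578]] c [0.472  0.2861 0.138 ] sides [0.0231 0.0237 0.0233 0.0241] yaw [ -8.3964 -94.169  172.7945  85.3495] rect ((471.8016357421875, 286.0902404785156), (23.000436782836914, 23.21849822998047), 85.65425109863281)
```

Emit:
{"fn": "apply_moves", "kwargs": {
  "rows": "-0.03 -0.12 0.05 0 0 0 0; -0.03 -0.3 0.1 0 0 0 0; -0.03 -0.3 0.1 0 0 0 0; -0.03 -0.3 0.1 0 0 0 0"
}}

```text
time_s: 12.42
eef_pos: [0.408, 0.2753, 0.276]
tcp_rot: [[0.954, 0.3, 0.0], [0.3, -0.954, -0.0], [0.0, 0.0, -1.0]]
force: [0.1, -0.0, -0.2]
opening: 0.0917
finger_force: 0.0
```

```bash
python3 -c "
from h import *
p,s=look('w6',[('gauge',.072)])
b=[a['rect'] for a in boxes_of(p,'gauge')][0]; x,y,w,h=b; bx=tuple(int(v) for v in (max(0,x-w/2-10),x+w/2+10,max(0,y-h/2-10),y+h/2+10))
a=gtop('w6',bx); print('tri',tri(a,gtop('w5',(180,260,115,190))))"
```

```text
12.425 [0.408  0.2753 0.276 ] 0.0917431824022661 [ 0.1497 -0.0209 -0.1872]
gauge [(array([334.2, 144.4]), 0.78, array([0.4698, 0.2859, 0.072 ]))] [(array([339., 143.,  52.,  53.]), 0.6)]
[[311.3999938964844, 153.10000610351562], [327.8999938964844, 113.5], [366.79998779296875, 129.6999969482422], [350.29998779296875, 169.39999389648438]] c [0.4722 0.2859 0.138 ] sides [0.0233 0.0233 0.0235 0.0238] yaw [ -5.9141 -94.224  175.4167  85.2359] rect ((472.0481872558594, 285.89947509765625), (23.36939239501953, 23.37229347229004), 85.28010559082031)
[[191.10000610351562, 163.6999969482422], [204.89999389648438, 129.1999969482422], [241.5, 143.8000030517578], [227.6999969482422, 178.3000030517578]] c [0.472  0.2861 0.138 ] sides [0.0231 0.0237 0.0233 0.0241] yaw [ -8.3964 -94.169  172.7945  85.3495] rect ((471.8016357421875, 286.0902404785156), (23.000436782836914, 23.21849822998047), 85.65425109863281)
tri [0.4722 0.2859 0.139 ]
```

Emit:
{"fn": "apply_moves", "kwargs": {
  "rows": "0.13 0.018 0 0 0 0.1 0.3; 0.258 0.036 0 0 0 0.2 0.3; 0.258 0.036 0 0 0 0.244 0.3; 0.258 0.036 0.1 0 0 0.244 0.3; 0.258 0.036 0.25 0 0 0.244 0.3; 0.258 0.036 0.4 0 0 0.244 0.3; 0.258 0.036 0.46 0 0 0.244 0.3; 0.258 0.036 0.46 0 0 0.244 0.3"
}}

```text
time_s: 13.62
eef_pos: [0.4721, 0.2859, 0.1607]
tcp_rot: [[0.997, -0.08, -0.001], [-0.08, -0.997, -0.001], [-0.001, 0.001, -1.0]]
force: [-0.1, 0.3, 0.3]
opening: 0.0643
finger_force: 0.0
```

Emit:
{"fn": "apply_moves", "kwargs": {
  "rows": "0 0 0 0 0 0 0.6; 0 0 0 0 0 0 1; 0 0 0 0 0 0 1; 0 0 0 0 0 0 1; 0 0 0 0 0 0 1",
  "newtons": 35
}}

```text
time_s: 14.25
eef_pos: [0.472, 0.2862, 0.1611]
tcp_rot: [[0.997, -0.079, 0.0], [-0.079, -0.997, -0.0], [0.0, 0.0, -1.0]]
force: [-0.1, -0.9, 2.8]
opening: 0.0238
finger_force: 35.0
```

Emit:
{"fn": "apply_moves", "kwargs": {
  "rows": "0 0 -0.1 0 0 0 1; 0 0 -0.25 0 0 0 1; 0 0 -0.45 0 0 0 1; 0 0 -0.64 0 0 0 1; 0.15 0.15 -0.66 0 0 0 1; 0.3 0.35 -0.66 0 0 0 1; 0.4 0.55 -0.66 0 0 0 1; 0.5 0.7 -0.66 0 0 0 1; 0.5 0.7 -0.66 0 0 0 1; 0.5 0.7 -0.66 0 0 0 1"
}}

```text
time_s: 15.5
eef_pos: [0.5824, 0.1022, 0.3254]
tcp_rot: [[0.997, -0.08, -0.001], [-0.08, -0.997, 0.0], [-0.001, -0.0, -1.0]]
force: [-0.5, 0.3, -2.0]
opening: 0.0242
finger_force: 35.0
```

```bash
python3 -c "
from h import *
p,s=look('w7',[('lid_spot',.071),('gauge',.24),('gauge_point',.17)])
sc=snapshot('scene'); print([(a['xy'],a['score']) for a in spot_point(sc,'gauge_point')[:2]],[(a['xy'],a['score']) for a in spot_point(sc,'lid_spot')[:2]],[(a['xy'],a['score']) for a in spot_point(sc,'gauge')[:2]])
print(proj(sc,[.6146,-.0197,.071]),proj(sc,s['eef_pos']-[0,0,.149]), proj(sc,s['eef_pos']-[0,0,.089]))
print('d',s['tcp_rot'].T@(np.array([.6146,-.0197,.071])-s['eef_pos']))
c=cv2.resize(sc['color'][170:320,250:470],None,fx=3.6,fy=3.6);save(dict(color=c),'sc7')"
```

```text
15.5 [0.5824 0.1022 0.3254] 0.024213550106281227 [-0.5423  0.3152 -2.0098]
lid_spot [(array([461.9, 165.9]), 0.57, array([ 0.6158, -0.019 ,  0.071 ]))] [(array([431., 189., 119., 119.]), 0.96)]
gauge [(array([323.8, 282. ]), 0.57, array([0.5822, 0.1023, 0.24  ]))] [(array([320., 314.,  73., 140.]), 0.68), (array([381., 170.,  26.,  45.]), 0.17)]
gauge_point [] []
[([420.4, 267.0], 0.68)] [([306.1, 254.0], 0.94)] [([359.5, 226.7], 0.78)]
[306.0875 256.782 ] [358.6058 245.0978] [360.6951 225.1608]
d [0.0422 0.1191 0.2543]
```

View pics/sc7.png

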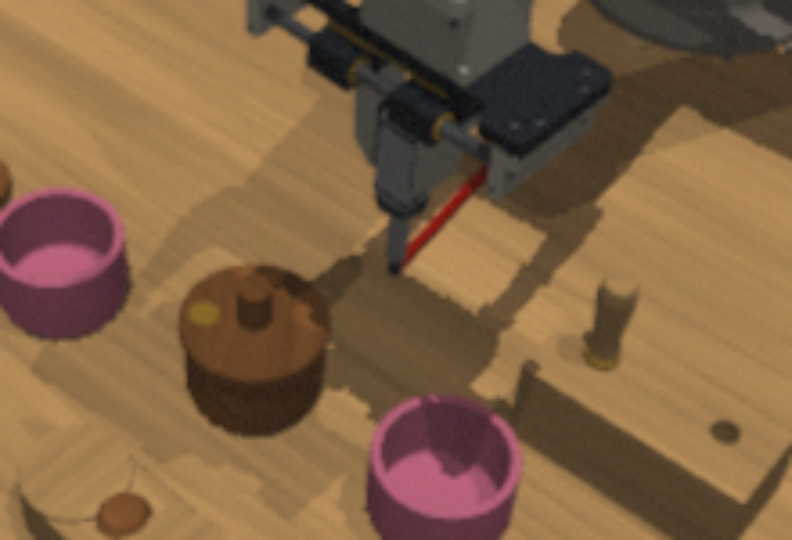

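The gauge is upright in the grip. Its tip (359.4, 245 in the full image) matches the prediction (358.6, 245.1) and the inlay matches too, so I'm going over the spot.

Emit:
{"fn": "apply_moves", "kwargs": {
  "rows": "0.06 0.16 0 0 0 0 1; 0.12 0.34 0.05 0 0 0 1; 0.169 0.476 0.1 0 0 0 1; 0.169 0.476 0.22 0 0 0 1; 0.169 0.476 0.32 0 0 0 1; 0.169 0.476 0.36 0 0 0 1; 0.169 0.476 0.36 0 0 0 1; 0.169 0.476 0.36 0 0 0 1"
}}

```text
time_s: 17.05
eef_pos: [0.6159, -0.02, 0.2372]
tcp_rot: [[0.997, -0.079, 0.002], [-0.079, -0.997, -0.0], [0.002, 0.0, -1.0]]
force: [-0.6, 0.1, -1.9]
opening: 0.0237
finger_force: 35.0
```

```bash
python3 -c "
from h import *
p,s=look('w8',[('lid_spot',.071),('lid',.062)])
sc=snapshot('scene'); print([(a['xy'],a['score']) for a in spot_point(sc,'gauge_point')[:2]],[(a['xy'],a['score']) for a in spot_point(sc,'lid_spot')[:2]])
print(proj(sc,[.6146,-.0197,.071]),proj(sc,s['eef_pos']-[0,0,.149]))
print('d',s['tcp_rot'].T@(np.array([.6146,-.0197,.071])-s['eef_pos']))
a=cv2.resize(sc['color'][200:300,265:365],None,fx=4,fy=4); b=p['color'][40:440,120:520]
save(dict(color=np.hstack([a,b])),'sc8')"
```

```text
17.05 [ 0.6159 -0.02    0.2372] 0.023686397688456356 [-0.5786  0.0921 -1.9373]
lid_spot [(array([321.2, 241.7]), 0.69, array([ 0.6155, -0.0187,  0.071 ]))] [(array([285., 239., 147.,  85.]), 0.69)]
lid [(array([286.7, 270.2]), 0.82, array([0.5946, 0.0072, 0.062 ]))] [(array([286., 238., 148.,  79.]), 0.65)]
[] [([305.6, 256.6], 0.82)]
[306.0875 256.782 ] [305.4938 252.2439]
d [-0.0017 -0.0002  0.1662]
```

View pics/sc8.png

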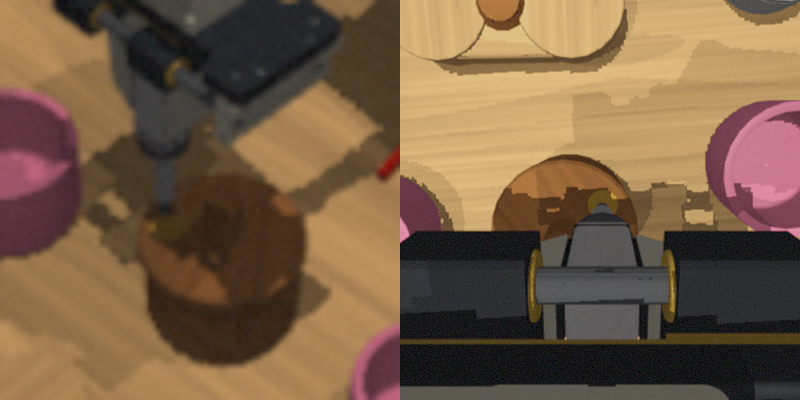

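The tip stands just above the inlay in both views. Descending slowly while watching the force; the baseline Fz is -1.9 N.

Emit:
{"fn": "apply_moves", "kwargs": {
  "rows": "-0.005 0 0.02 0 0 0 1; -0.005 0 0.04 0 0 0 1; -0.005 0 0.055 0 0 0 1; -0.005 0 0.065 0 0 0 1; -0.005 0 0.07 0 0 0 1; -0.005 0 0.07 0 0 0 1; -0.005 0 0.07 0 0 0 1"
}}

```text
time_s: 18.32
eef_pos: [0.6141, -0.02, 0.2187]
tcp_rot: [[0.997, -0.079, 0.0], [-0.079, -0.997, -0.0], [0.0, 0.0, -1.0]]
force: [-0.9, 0.1, 0.1]
opening: 0.0241
finger_force: 35.0
```

```bash
python3 -c "
from h import *
for i in range(3):
  s=r.sense(); print(s['eef_pos'],s['force'],s['ft_torque']); snapshot('top')"
```

```text
[ 0.6141 -0.02    0.2187] [-0.9201  0.1322  0.1319] [ 0.0116  0.3878 -0.045 ]
[ 0.6141 -0.02    0.2186] [-2.0724 -1.3573  0.1915] [0.0192 0.3688 0.0059]
[ 0.6141 -0.02    0.2186] [-1.611  -0.2009  0.3106] [ 0.0636  0.3636 -0.0089]
```

Emit:
{"fn": "apply_moves", "kwargs": {
  "rows": "0 0 0.008 0 0 0 1; 0 0 0.017 0 0 0 1; 0 0 0.017 0 0 0 1; 0 0 0.017 0 0 0 1; 0 0 0.017 0 0 0 1"
}}

```text
time_s: 19.1
eef_pos: [0.6142, -0.02, 0.2144]
tcp_rot: [[0.997, -0.079, 0.0], [-0.079, -0.997, -0.0], [0.0, 0.0, -1.0]]
force: [-1.1, 0.3, 2.2]
opening: 0.0239
finger_force: 35.0
```

```bash
python3 -c "
from h import *
F=[]
for i in range(8):
  s=r.sense(); F.append(s['force'][2]); snapshot('top')
print(s['eef_pos'],np.mean(F),np.std(F))
sc=snapshot('scene')
p,s=look('w9',[('lid',.062)])
a=cv2.resize(sc['color'][200:300,265:365],None,fx=4,fy=4); b=p['color'][40:440,120:520]
save(dict(color=np.hstack([a,b])),'sc9')"
```

```text
[ 0.6142 -0.02    0.2143] 2.348202355343407 0.5437272312360923
19.55 [ 0.6142 -0.02    0.2143] 0.023680556257570106 [-1.0858  0.8303  1.8093]
lid [(array([284.5, 278.2]), 0.62, array([0.5947, 0.0066, 0.062 ]))] [(array([282., 240., 161.,  75.]), 0.91), (array([208.,  52., 273., 103.]), 0.33)]
```

View pics/sc9.png

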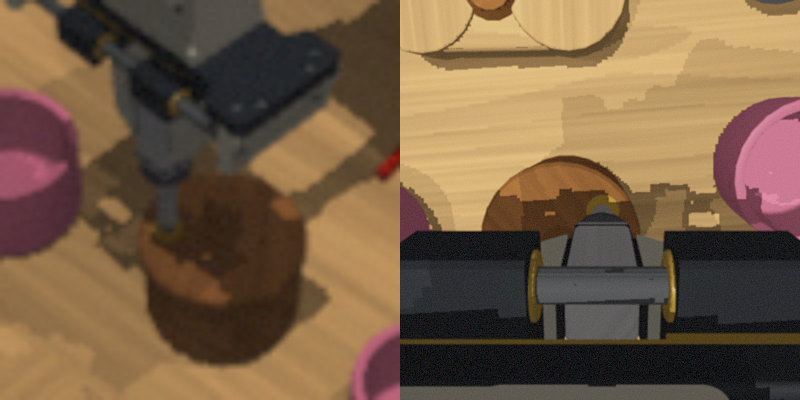

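The tip is on the brass with the gauge upright and the lid still level. The net push is about 4.2 N and the height gives about 6 mm in, so I'm handing in.

```bash
python3 -c "
from station import order
print(order.close_job())"
```

```text
the job is handed in; nothing more can be done
None
```

The larger lid sits fully down and level on the wooden box. The gauge is held upright with its tip on the brass inlay, pushed in about half way (about 6 mm, about 4 N), and the job is handed in.

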